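# Vent the chamber and hold its sprung hood just below the balance point

## Robot

A 7-joint arm with a two-finger parallel gripper is mounted at the origin on the work surface. World frame = base frame: x ahead of the robot, y to its left, z up, the work surface at z = 0. Lengths are in m, angles in rad, forces in N, time in s.
With the tool pointing down it reaches from about 0.35 to 0.9 m from the base axis. Payload 8.1 kg.
Tool frame: the origin (TCP) lies between the finger pads; the fingertips stand ahead of it and the grasp point (between the pads) is the TCP (arm.nose_length is the z of the fingertips in the tool frame, in m); z points along the fingers, y is the line along which they close (so a half turn about z gives the same grasp; the last joint's range is limited). The gripper opens to 92 mm and grips with 3 to 60 N. Pads are 19 mm wide; open, the fingers measure 130 mm over their backs; the gripper's body (75 mm by 190 mm) begins 47 mm behind the grasp point.
Start: joints at [1.128, 0.434, 0.025, 1.573, -0.012, 1.134, -0.075], TCP at [0.208, -0.589, 0.246] pointing down, gripper open.
Joint ranges: [-2.62, 2.62], [-0.44, 2.09], [-1.27, 1.32], [0.08, 2.57], [-1.32, 4.46], [0.12, 2], [-2.74, 2.74]. Speed limits (rad/s): [2.22, 2.22, 3.01, 3.01, 3.14, 3.14, 3.14].

## Interface

Orientations are given as a rotation vector (axis times angle).
In Python, from cell import sensors, optics, arm gives the robot as it stands.
- The arm moves only by the tool arm_command, never from a script. Its argument "deltas" is one flat list of numbers, 7 for each row, row after row: the turn, a rotation vector about the world's x, y, z as a fraction of full scale, then the shift along the world's x, y, z as a fraction of full scale, then the finger opening in mm, from 0 to 91.8. In form: [wx, wy, wz, dx, dy, dz, fingers, wx, wy, wz, dx, dy, dz, fingers, ...]. A call has 1 to 20 rows; each row is the pose to reach, as a shift and turn from the pose commanded when the call began; what a row does not reach only later rows make up. Full scale, the value 1, is 1 m for a shift and 90 degrees for a turn. A row lasts 1/10 s, in which the tool goes at most 50 mm and 8.59 degrees, less where a joint would pass 70% of its speed; a pose out of reach is approached as far as the arm can. A call with a number of a shift or a turn outside -1 to 1 is refused whole. A call with a gripper value outside its range is refused whole. The fingers move at their own pace and stop on an object; "force" is the grip in N (left out, the last holds). Time passes only in rows, so rows that repeat a pose let the fingers close. It gives the time, the measured TCP pose, the force, the opening and the grip force at its end, in the units of the state.
- sensors.observe(): the state, without advancing time (a new reading comes with each control period).
- optics.get_image(name): name is "scene" or "top" or "wrist"; returns the picture (480x640x3 uint8, blue, green, red); there is no depth.
- optics.calibration(name): a dict with "camera_matrix" (3x3 intrinsics, pixels), "D" ([k1, k2, p1, p2, k3] as OpenCV has them; the pictures are not rectified), "rvec" (rotation vector, rad) and "tvec" (3), from world to camera coordinates, as OpenCV has them. Camera axes: x right, y down, z forward; pixel columns grow to the right and rows downward; lengths in m; the calibration is good to about 2 mm. A picture is of the moment at which its call begins: read the wrist's pose just before it. calibration takes no time and is no camera call; for the wrist camera it gives the pose at the moment of the call.
- arm.sign_off(): hands the job in; it is judged then, once.
The state is a dict: "clock": time; "joints": joint angles; "dq": joint speeds; "joint_efforts": joint torques, N m; "position": TCP position; "ee_rot": TCP orientation; "force": force on the tool from outside, world axes, zero at the start; "ft_torque": the same for the moment, N m; "width": opening from 0.0 (shut) to 1.0 (fully open); "gripper_force": force on a finger pad.
Only numpy, scipy, OpenCV 4.12 (cv2) and the standard library are available. Lean on these libraries where they do the work, as an engineer would, in place of code of your own. Each camera call takes 0.05 s, during which the arm holds its last target. There are 200 camera calls.

## Task

Vent the vacuum chamber by swinging the valve's red lever all the way to its stop and letting it come back to rest. Then take the chamber's hood by its black bar, raise it past its balance point (orange pointer past the red mark) without letting it fly up against its stop or slam, and ease it back to stand still just below the balance point, pointer in the green band, about 7 degrees short of the red mark. Finish while still holding the hood there by hand, with the loose things on the bench left where they were.

Things in the scene. Friction and masses are not known exactly. Their poses are not given: they have to be found in the camera images.
- chamber: White open-topped vacuum chamber fixed to the table, 240 x 240 mm, 85 mm tall, covered by the blue hood. Origin: centre of its underside; x points from the handle side to the hinge side (away from the robot, yaw to 0.2 rad), y along the hinge, z up. On its right (-y) side a thin arc has a green band and above it a red mark; an orange pointer on the hood meets red at the balance point.
- hood (a joint): Hood angle, rad: 0 shut, grows as raised, hard stop 1.2. Blue frame with clear window, 240 x 240 x 20 mm, 0.9 kg, hinged at the chamber's far (+x) edge, partly carried by a spring. Balance point 0.75 (43 degrees): below it the hood falls shut, above it the spring throws it open; it never stays unless held. About 1 N up at the bar lifts it, fading to 0 at the balance. Green band: 0.53 to 0.71.
- hood_bar (a point): Middle of the hood's handle: black round bar 16 mm thick, parallel to the hinge, 115 mm free between two 12 mm arms, its centre 45 mm in front of the hood's free edge, 96 mm above the table when shut. It can turn between gripping fingers. At hood angle a it lies from hood_hinge, in the chamber's axes, at x = -0.285 cos a + 0.011 sin a, z = 0.285 sin a + 0.011 cos a.
- hood_hinge (a point): Middle of the hood's hinge axis (fixed), 120 mm from the chamber's centre along its +x, 85 mm above the table.
- vent_stand: Vent valve fixed to the table: dark base plate 110 x 90 x 12 mm with a grey block 60 x 50 mm, 62 mm tall, carrying the red-handled lever. Origin: centre of its underside; x is the way the lever is pushed (roughly away from the robot, yaw to 0.35 rad), y along the lever's pivot. It may stand left or right of the chamber.
- vent_lever (a joint): Lever angle in rad: 0 = at rest, leaning 0.5 rad to the stand's -x (towards the robot); pushed to the stand's +x it reaches its hard stop at 1.0 (leaning 0.5 rad to +x). A spring returns it: 0.27 N m at rest rising to 0.72 N m at the stop (about 2.5 to 6.5 N at the handle).
- lever_grip (a point): Middle of the lever's red T-handle: a round bar 18 mm thick, 86 mm long, parallel to the pivot, on a 12 mm steel stem, 115 mm from the pivot (about 161 mm above the table at rest, 175 mm when upright).
- lever_pivot (a point): Middle of the lever's pivot axis (fixed), 60 mm above the table over the stand's centre. With lever angle q the handle lies from it, in the stand's axes, at x = 0.115 sin(q - 0.5), z = 0.115 cos(q - 0.5).
- gauge: Bystander fixed to the table: round black dial gauge 76 mm across on a steel post, 173 mm tall, base plate 110 x 90 mm; it stands on the other side of the chamber from the vent valve. Origin: centre of its underside.
- wipes: Loose bystander, to be left alone: round white wipes tub with blue lid, 84 mm across, 140 mm tall. Origin: centre of its underside.
- sprayer: Loose bystander, to be left alone: clear bottle, 68 mm across, 190 mm tall. Origin: centre of its underside.
- tape: Loose bystander, to be left alone: roll of tape lying flat, 96 mm across, 25 mm tall. Origin: centre of its underside.
- driver: Loose bystander, to be left alone: screwdriver lying on the table. Origin: on its handle line.
- cup: Loose bystander, to be left alone: clear open cup, 76 mm across, 90 mm tall. Origin: centre of its underside.
- partbin: Loose bystander, to be left alone: red open bin 140 x 100 x 50 mm. Origin: centre of its underside.

How it is judged:
On the way, in this order (a step that is already met when the one before it is completed fails the run):
1. the lever is swung to its stop (value of joint vent_lever above 0.93 rad and value of joint hood below 0.1 rad), for 0.1 s.
2. the lever is back at rest, the hood still shut (value of joint vent_lever below 0.06 rad and value of joint hood below 0.1 rad), for 0.2 s.
3. the hood is raised past its balance point, held by the robot (value of joint hood above 0.78 rad and contact force between any of the fingers, the arm and hood above 0.1 N), for 0.1 s.
At the end, for the whole second after the job is handed in: The hood stands still between 0.51 and 0.725 rad (2 to 14 degrees below its balance point at 0.75), in contact with the robot, which alone keeps it there (over 0.1 N), and the vent lever is back at rest (below 0.06 rad) (value of joint hood between 0.51 and 0.725 rad and value of joint vent_lever below 0.06 rad and velocity of joint hood between -0.1 and 0.1 rad/s and contact force between any of the fingers, the arm and hood above 0.1 N); the arm keeps its last pose, push and grip.
It fails at once if the hood flies up to its stop (above 1.12 rad) (value of joint hood above 1.12 rad).
It fails at once if the hood is dropped or slammed (falls faster than 1.8 rad/s) (velocity of joint hood below -1.8 rad/s).
It fails at once if a loose bystander is moved more than 30 mm (distance of any of wipes, sprayer, tape, driver, cup, partbin from where it was at the start of the episode above 0.03 m).
It also fails if it takes over 64 s, if anything falls off the work surface, if the arm or the gripper's body presses on something with over 40 N, if the wrist force passes 120 N, or if a joint passes its speed limit or range.

## Working session

There is one attempt and no reset: what is moved stays moved. The work goes in short steps, Python scripts to look and compute and a tool call to move; the robot and the scene stay as the last step left them, time stands still between calls to the robot, and variables do not carry over. Pictures are saved under pics/ and viewed, at most 10 in all, crops included, and the job is handed in when it is done.

Besides the shell and the picture viewer there is one more tool, called after "Emit:" as name(argument=value, ...), one argument or row to a line, values as JSON. arm_command: Moves the arm, as the interface text tells. Its arguments: {"type":"object","properties":{"deltas":{"type":"array","items":{"type":"number"}},"force":{"type":"number"}},"required":["deltas"]}

```bash
mkdir -p pics; ls; python3 - <<'E'
from cell import sensors, optics, arm
import cv2
for n in("scene","top"):
    cv2.imwrite(f"pics/{n}0.png",optics.get_image(n))
    c=optics.calibration(n);print(n,c)
s=sensors.observe();print({k:s[k] for k in("clock","position","ee_rot","force","width")},arm.nose_length)
E
```

```text
pics
scene {'camera_matrix': array([[570.01153851,   0.        , 319.16408433],
       [  0.        , 570.01153851, 235.27012035],
       [  0.        ,   0.        ,   1.        ]]), 'D': array([0.01248031, 0.        , 0.        , 0.        , 0.        ]), 'rvec': array([ 1.64283396,  2.19750028, -0.59742681]), 'tvec': array([ 0.18712506, -0.4392177 ,  1.71701536])}
top {'camera_matrix': array([[596.15447043,   0.        , 316.01877954],
       [  0.        , 596.15447043, 234.90528419],
       [  0.        ,   0.        ,   1.        ]]), 'D': array([-0.19443763,  0.        ,  0.        ,  0.        ,  0.        ]), 'rvec': array([ 2.19915871, -2.17569068,  0.08014669]), 'tvec': array([-0.01954355,  0.60902237,  1.48708046])}
{'clock': 0.1, 'position': array([ 0.20814385, -0.58887536,  0.24504383]), 'ee_rot': array([-3.09506366e+00, -5.30859496e-01,  5.04633377e-04]), 'force': array([0.3569275 , 0.29411059, 0.01222269]), 'width': 1.0009975619380822} 0.019
```

View pics/scene0.png

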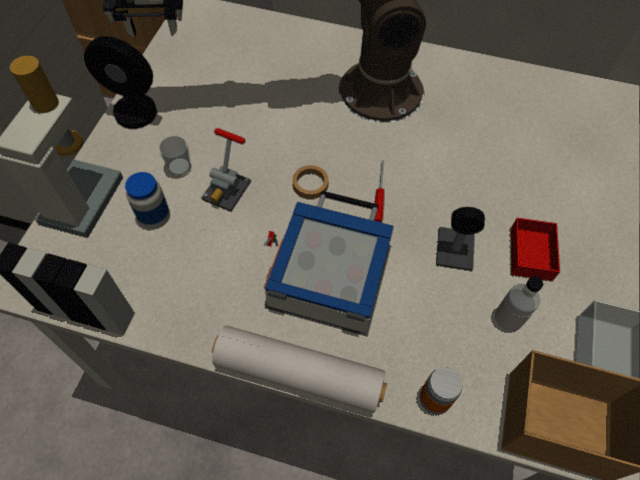

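View pics/top0.png

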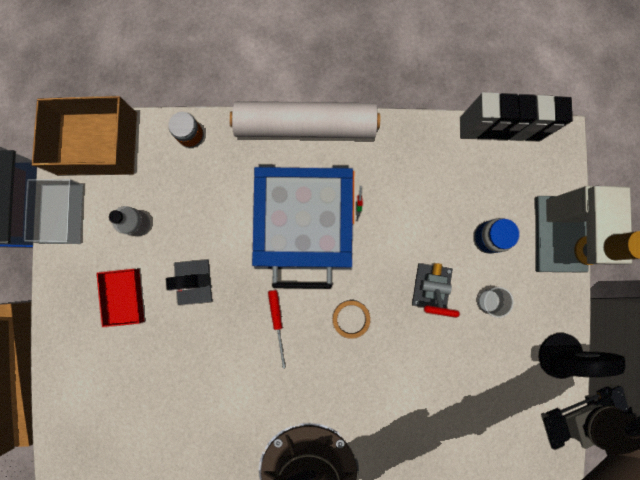

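The top view (up = +x, left = +y) shows the hood centred near (303,217), its bar near (302,286), the valve on the right with its red handle near (442,312), and the tape and driver in front of the bar. I'll zoom in for sub-pixel detail.

```bash
cat > h.py <<'E'
import numpy as np, cv2
from cell import sensors, optics, arm
def ray(cal,uv,z):
    uv=np.atleast_2d(np.array(uv,float))
    n=cv2.undistortPoints(uv[:,None],cal["camera_matrix"],cal["D"])[:,0]
    R=cv2.Rodrigues(cal["rvec"])[0]; C=-R.T@cal["tvec"]
    d=np.c_[n,np.ones(len(n))]@R
    return C+d*((z-C[2])/d[:,2])[:,None]
def proj(cal,p): return cv2.projectPoints(np.atleast_2d(np.array(p,float)),cal["rvec"],cal["tvec"],cal["camera_matrix"],cal["D"])[0][:,0]
E
python3 - <<'E'
from h import *
c=optics.calibration("top"); im=cv2.imread("pics/top0.png")
cv2.imwrite("pics/crop.png",cv2.resize(im[155:345,245:485],None,fx=3.2,fy=3.2,interpolation=cv2.INTER_CUBIC)[:600])
hs=cv2.cvtColor(im,cv2.COLOR_BGR2HSV)
red=((hs[...,0]<6)|(hs[...,0]>174))&(hs[...,1]>150)&(hs[...,2]>90)
m=np.zeros_like(red);m[295:330,415:470]=red[295:330,415:470]
y,x=np.nonzero(m);P=ray(c,np.c_[x,y],0.161)[:,:2];r=cv2.minAreaRect(P.astype(np.float32)*1000);print("lever",len(x),r,P.mean(0))
blue=(hs[...,0]>100)&(hs[...,0]<125)&(hs[...,1]>150)
m=np.zeros_like(blue);m[155:280,240:365]=blue[155:280,240:365]
y,x=np.nonzero(m);P=ray(c,np.c_[x,y],0.105)[:,:2];print("hood",cv2.minAreaRect(P.astype(np.float32)*1000))
m=np.zeros_like(blue);m[279:291,272:335]=im[279:291,272:335].max(2)<60
y,x=np.nonzero(m);print(len(x));P=ray(c,np.c_[x,y],0.096)[:,:2];print("bar",cv2.minAreaRect(P.astype(np.float32)*1000),P.mean(0))
E
```

```text
lever 231 ((426.53948974609375, -302.7396240234375), (81.51387023925781, 15.53736686706543), 80.67764282226562) [ 0.42645272 -0.30253474]
hood ((646.509521484375, 21.08563995361328), (241.239990234375, 234.6909637451172), 0.33247846364974976)
358
bar ((484.0170593261719, 20.72962188720703), (141.40089416503906, 15.461922645568848), 89.40219116210938) [0.48379953 0.02001136]
```

View pics/crop.png

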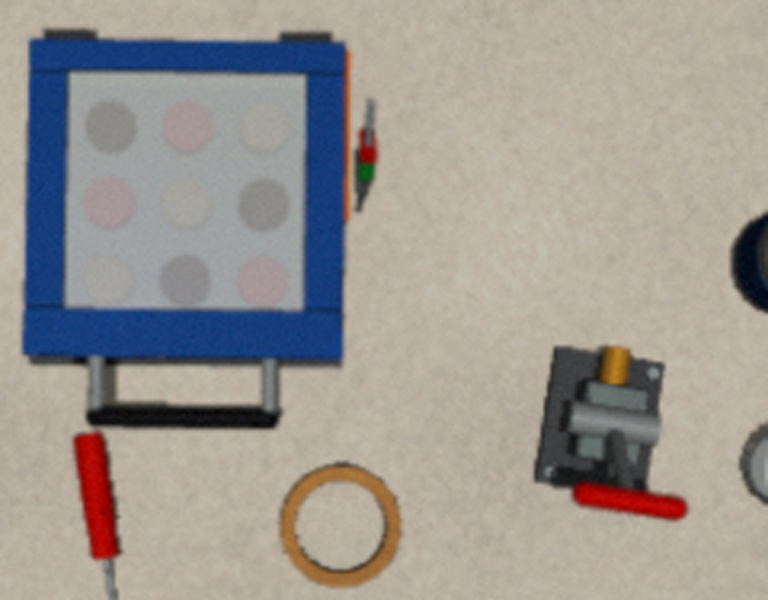

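Measured values agree with the given sizes: hood centre (0.6465, 0.021), bar (0.483, 0.0205), yaw about 0. The handle is at (0.4265, -0.303) with stand yaw about -0.16 rad, so the pivot is near (0.481, -0.312) and the push direction is (0.987, -0.162). First move: swing left, clear of the lamp, then go behind the lever with the fingers closed.

Emit:
arm_command(
  deltas=[0,0,-0.09,0.01,0.05,0,0,0,0,-0.18,0.01,0.1,0,0,0,0,-0.27,0.01,0.15,0,0,0,0,-0.32,0.02,0.19,0,0,0,0,-0.32,0.06,0.22,0,0,0,0,-0.32,0.1,0.245,0,0,0,0,-0.32,0.14,0.27,0,0,0,0,-0.32,0.17,0.293,0,0,0,0,-0.32,0.17,0.293,-0.04,0,0,0,-0.32,0.17,0.293,-0.076,0,0,0,-0.32,0.17,0.293,-0.076,0],
  force=20,
)

```text
clock: 1.2
position: [0.3758, -0.2943, 0.166]
ee_rot: [-3.127, 0.254, 0.011]
force: [-0.3, -0.8, -0.7]
width: 0.094
gripper_force: 0.0
```

```bash
python3 - <<'E'
from h import *
im=optics.get_image("top");c=optics.calibration("top")
print(proj(c,[[.481,-.3116,.06],[.5358,-.3205,.161],[.4265,-.3027,.161]]))
cv2.imwrite("pics/t1.png",cv2.resize(im[240:360,360:520],None,fx=4,fy=4,interpolation=cv2.INTER_CUBIC))
s=sensors.observe();print({k:s[k] for k in("clock","position","ee_rot","force","width","joints")})
E
```

```text
[[436.13441948 286.77597951]
 [448.8235612  263.77943126]
 [441.11782707 311.12469112]]
{'clock': 1.25, 'position': array([ 0.37687448, -0.29535866,  0.16835436]), 'ee_rot': array([-3.12886214,  0.25524758,  0.00702471]), 'force': array([-0.61547621, -0.64212127,  0.60639839]), 'width': 0.04828100465965721, 'joints': array([ 0.61302877,  0.29425239, -0.07404502,  2.00879141,  0.0285712 ,
        0.84455742, -1.21052121])}
```

View pics/t1.png

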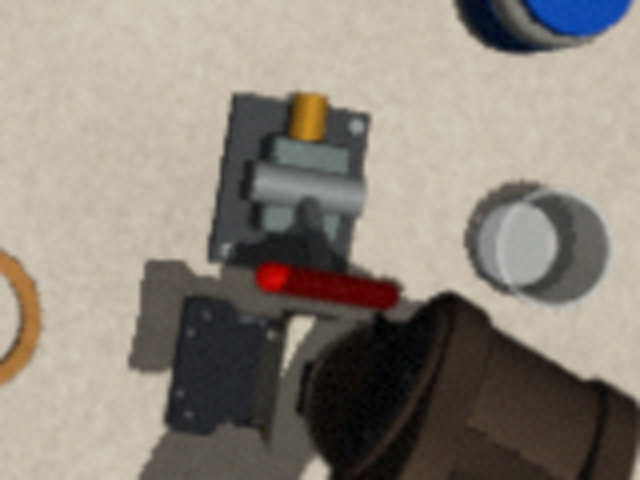

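The projected pivot lands on the grey pivot cylinder at crop (304,187), and the fingers are behind the red handle. Pushing now.

Emit:
arm_command(
  deltas=[0,0,0,0.02,-0.003,0,0,0,0,0,0.04,-0.0065,0,0,0,0,0,0.06,-0.01,0,0,0,0,0,0.08,-0.013,0,0,0,0,0,0.1,-0.016,0,0,0,0,0,0.115,-0.019,0,0,0,0,0,0.13,-0.021,0,0,0,0,0,0.137,-0.022,0,0,0,0,0,0.143,-0.023,0,0,0,0,0,0.148,-0.024,0,0,0,0,0,0.148,-0.024,0,0,0,0,0,0.148,-0.024,0,0],
)

```text
clock: 2.45
position: [0.5171, -0.319, 0.1696]
ee_rot: [-3.127, 0.26, 0.028]
force: [-29.4, 9.4, 12.0]
width: 0.004
gripper_force: 16.0
```

```bash
python3 - <<'E'
from h import *
im=optics.get_image("top")
cv2.imwrite("pics/t2.png",cv2.resize(im[220:340,360:520],None,fx=4,fy=4,interpolation=cv2.INTER_CUBIC))
s=sensors.observe();print({k:s[k] for k in("clock","position","ee_rot","force","width","joints")})
E
```

```text
{'clock': 2.5, 'position': array([ 0.51712543, -0.31906518,  0.16960472]), 'ee_rot': array([-3.12670536,  0.2596564 ,  0.02736892]), 'force': array([-29.77523572,   8.67586346,  11.21343826]), 'width': 0.004995908884370523, 'joints': array([ 0.5090561 ,  0.48811397, -0.06592422,  1.68852676,  0.04015267,
        0.9839527 , -1.30850592])}
```

View pics/t2.png

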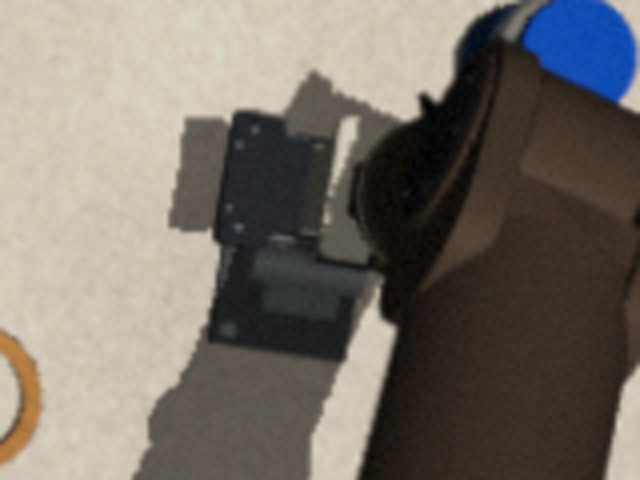

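The gripper hides the lever, but a 30 N reaction with the TCP at (0.517, -0.319), exactly the predicted stop pose, says it is at its stop. I'll ease back with it and then rise.

Emit:
arm_command(
  deltas=[0,0,0,-0.015,0.002,0,0,0,0,0,-0.035,0.006,0,0,0,0,0,-0.055,0.009,0,0,0,0,0,-0.075,0.012,0,0,0,0,0,-0.095,0.015,0,0,0,0,0,-0.115,0.019,0,0,0,0,0,-0.13,0.021,0,0,0,0,0,-0.15,0.024,0,0,0,0,0,-0.17,0.028,0,0,0,0,0,-0.17,0.028,0.04,0,0,0,0,-0.17,0.028,0.07,0],
)

```text
clock: 3.6
position: [0.3558, -0.2928, 0.2432]
ee_rot: [3.13, -0.258, 0.002]
force: [1.1, -0.3, 0.6]
width: 0.005
gripper_force: 0.0
```

```bash
python3 - <<'E'
from h import *
im=optics.get_image("top")
c=optics.calibration("top")
hs=cv2.cvtColor(im,cv2.COLOR_BGR2HSV)
red=((hs[...,0]<6)|(hs[...,0]>174))&(hs[...,1]>150)&(hs[...,2]>50)
m=np.zeros_like(red);m[295:330,415:470]=red[295:330,415:470]
y,x=np.nonzero(m);P=ray(c,np.c_[x,y],0.161)[:,:2]
print(len(x),cv2.minAreaRect(P.astype(np.float32)*1000))
s=sensors.observe();print({k:s[k] for k in("clock","position","ee_rot","force","width","joints")})
E
```

```text
257 ((427.11395263671875, -303.6363525390625), (83.7967758178711, 18.327022552490234), 81.58441925048828)
{'clock': 3.65, 'position': array([ 0.35819335, -0.2941616 ,  0.24786632]), 'ee_rot': array([ 3.12647214, -0.2574384 ,  0.01271968]), 'force': array([ 2.76936974, -0.5576462 ,  2.89420827]), 'width': 0.007199365553816828, 'joints': array([ 0.63580921,  0.16966565, -0.07345547,  1.94800963,  0.01487757,
        1.01513754, -1.17943615])}
```

The lever is back at rest: its handle is at the original spot within 1 mm. Next I go above the bar, turning the fingers to close along x.

Emit:
arm_command(
  deltas=[0,0,0.09,0,0.03,0,34,0,0,0.18,0.005,0.06,0,34,0,0,0.27,0.01,0.09,0,34,0,0,0.36,0.02,0.12,0,34,0,0,0.45,0.03,0.15,0,34,0,0,0.54,0.04,0.18,0,34,0,0,0.63,0.06,0.21,0,34,0,0,0.72,0.08,0.24,0,34,0,0,0.81,0.1,0.27,0,34,0,0,0.9,0.115,0.3,0,34,0,0,0.99,0.126,0.312,0,34,0,0,1.0,0.126,0.312,0,34],
)

```text
clock: 4.85
position: [0.4841, 0.0217, 0.2416]
ee_rot: [2.388, 2.04, 0.005]
force: [-0.1, -0.8, 1.0]
width: 0.365
gripper_force: 0.0
```

Emit:
arm_command(
  deltas=[0,0,0.09,0,0,-0.02,34,0,0,0.104,0,0,-0.04,34,0,0,0.104,0,0,-0.04,34],
)

```text
clock: 5.15
position: [0.4809, 0.018, 0.1988]
ee_rot: [-2.225, -2.217, 0.005]
force: [0.5, -0.5, 0.7]
width: 0.374
gripper_force: 0.0
```

```bash
python3 - <<'E'
from h import *
c=optics.calibration("wrist");im=optics.get_image("wrist")
cv2.imwrite("pics/w1.png",im)
s=sensors.observe();print({k:s[k] for k in("clock","position","ee_rot","force","width","joints")})
print(proj(c,[[.483,-.0370,.096],[.483,.0780,.096],[.483,.0205,.096]]))
p=s["position"];print(proj(c,[p]))
E
```

```text
{'clock': 5.2, 'position': array([0.48160761, 0.01836975, 0.20005057]), 'ee_rot': array([-2.22578679, -2.21673895,  0.00246491]), 'force': array([ 0.9121253 ,  0.86333433, -0.08603925]), 'width': 0.36967512924279006, 'joints': array([ 0.27799734,  0.3052014 , -0.5284949 ,  1.93779156,  0.18838144,
        0.94812964, -0.34516432])}
[[326.12656683 310.30037735]
 [325.91521277 165.6232935 ]
 [326.0316819  242.7823472 ]]
[[324.3969718  315.75871344]]
```

View pics/w1.png

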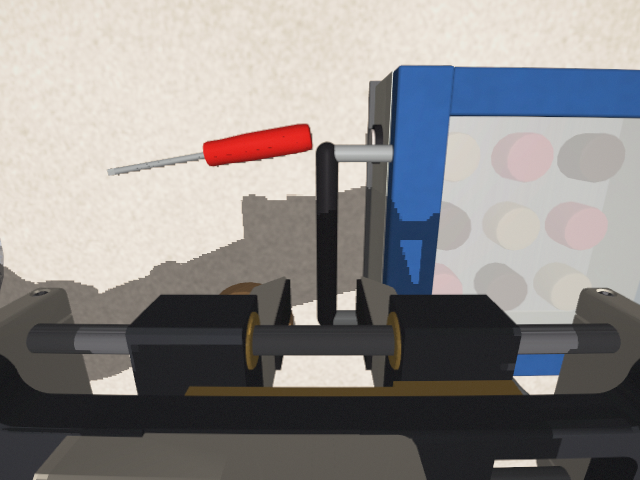

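The wrist view shows the bar vertical at column 327 (predicted 326) between rows 150 and 320, centred between the fingers, with the hood edge clear at column 395. Descending and gripping.

Emit:
arm_command(
  deltas=[0,0,0,0.001,0.003,-0.03,34,0,0,0,0.001,0.003,-0.06,34,0,0,0,0.001,0.003,-0.08,34,0,0,0,0.001,0.003,-0.095,34,0,0,0,0.001,0.003,-0.103,34,0,0,0,0.001,0.003,-0.103,34],
)

```text
clock: 5.8
position: [0.4835, 0.0222, 0.0971]
ee_rot: [2.223, 2.219, -0.001]
force: [0.3, 0.1, 0.3]
width: 0.368
gripper_force: 0.0
```

Emit:
arm_command(
  deltas=[0,0,0,0,0,0,10,0,0,0,0,0,0,10,0,0,0,0,0,0,10,0,0,0,0,0,0,10,0,0,0,0,0,0,10],
  force=20,
)

```text
clock: 6.3
position: [0.4832, 0.0227, 0.0971]
ee_rot: [2.221, 2.222, -0.0]
force: [-3.1, -0.3, 6.1]
width: 0.164
gripper_force: 20.0
```

The bar is gripped (opening 15 mm). When the hood rises it slopes down and away from the bar, so a vertical tool stays clear of it. I'll lift along the arc to about 0.6 and check the forces.

Emit:
arm_command(
  deltas=[0,0,0,0.001,0,0.014,10,0,0,0,0.0025,0,0.028,10,0,0,0,0.005,0,0.0425,10,0,0,0,0.008,0,0.0565,10,0,0,0,0.0115,0,0.07,10,0,0,0,0.016,0,0.0835,10,0,0,0,0.021,0,0.097,10,0,0,0,0.027,0,0.11,10,0,0,0,0.033,0,0.123,10,0,0,0,0.04,0,0.1355,10,0,0,0,0.0475,0,0.1475,10,0,0,0,0.056,0,0.159,10,0,0,0,0.056,0,0.159,10,0,0,0,0.056,0,0.159,10],
)

```text
clock: 7.7
position: [0.5353, 0.0226, 0.2554]
ee_rot: [-2.217, -2.219, 0.011]
force: [-17.8, -1.4, 11.1]
width: 0.163
gripper_force: 20.0
```

```bash
python3 - <<'E'
from h import *
cv2.imwrite("pics/s2.png",cv2.resize(optics.get_image("scene")[130:340,200:480],None,fx=2.8,fy=2.8))
s=sensors.observe();print({k:s[k] for k in("clock","position","ee_rot","force","ft_torque","width","gripper_force")})
E
```

```text
{'clock': 7.75, 'position': array([0.53518633, 0.02266093, 0.25526462]), 'ee_rot': array([-2.21693045, -2.21920754,  0.01087583]), 'force': array([-18.01847215,  -1.04319333,  11.4234352 ]), 'ft_torque': array([-0.19712587,  3.90829327, -0.01911562]), 'width': 0.16718972821689093, 'gripper_force': 20.000914335250854}
```

View pics/s2.png

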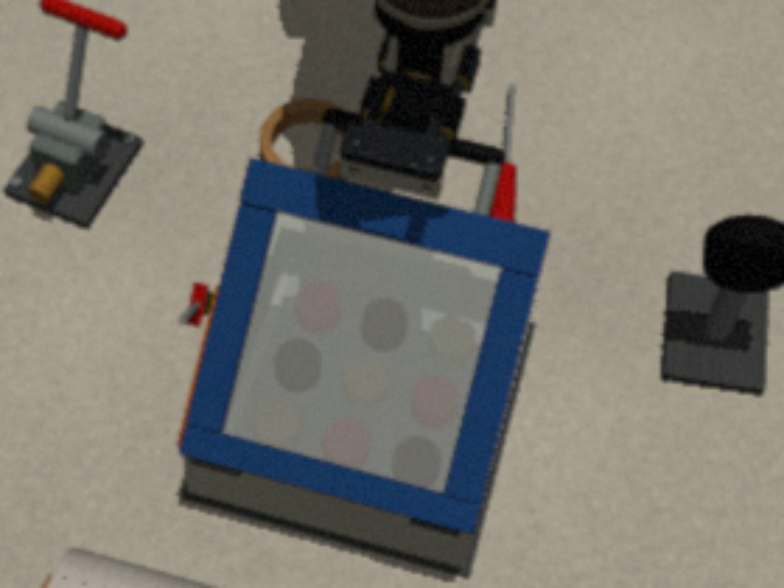

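The hood follows and the lever, tape and driver are undisturbed. The (-18, +11) N force is purely radial, toward the bar side, so the path runs about 4–5 mm too close to the hinge. I'll correct outward and go past balance.

Emit:
arm_command(
  deltas=[0,0,0,-0.004,0,0.003,10,0,0,0,0.0,0,0.0085,10,0,0,0,0.005,0,0.0145,10,0,0,0,0.01,0,0.02,10,0,0,0,0.0145,0,0.0255,10,0,0,0,0.0195,0,0.0305,10,0,0,0,0.0245,0,0.0355,10,0,0,0,0.0295,0,0.0405,10,0,0,0,0.035,0,0.0455,10,0,0,0,0.0405,0,0.0505,10,0,0,0,0.0455,0,0.055,10,0,0,0,0.0455,0,0.055,10,0,0,0,0.0455,0,0.055,10,0,0,0,0.0455,0,0.055,10],
)

```text
clock: 9.15
position: [0.5844, 0.0225, 0.3108]
ee_rot: [-2.221, -2.222, 0.001]
force: [-4.1, -2.7, 4.9]
width: 0.171
gripper_force: 20.0
```

```bash
python3 - <<'E'
from h import *
im=optics.get_image("top")
cv2.imwrite("pics/t3.png",cv2.resize(im[150:300,240:400],None,fx=4,fy=4,interpolation=cv2.INTER_CUBIC))
s=sensors.observe();print({k:s[k] for k in("clock","position","ee_rot","force","ft_torque","width","gripper_force")})
c=optics.calibration("top")
for a in(.75,.8,.85,.9):
  # hood top free-edge corners, 240 from hinge, 20 up
  r,h=.24,.02
  print(a,(proj(c,[[.7665-r*np.cos(a)+h*np.sin(a),.021+k*.12,.085+r*np.sin(a)+h*np.cos(a)] for k in(1,-1)])-[240,150]).round(1)*4)
E
```

```text
{'clock': 9.2, 'position': array([0.58433622, 0.02257963, 0.31079982]), 'ee_rot': array([-2.22097400e+00, -2.22182860e+00,  9.32293797e-04]), 'force': array([-4.48691549, -2.68493896,  5.15544007]), 'ft_torque': array([-0.54649373,  1.06407967, -0.00700587]), 'width': 0.16375990654417472, 'gripper_force': 20.00117003917694}
0.75 [[ 16.4 313.6]
 [467.2 318.4]]
0.8 [[ 15.2 295.2]
 [468.4 300. ]]
0.85 [[ 14.  276. ]
 [469.6 280.8]]
0.9 [[ 12.8 256. ]
 [470.8 260.8]]
```

View pics/t3.png

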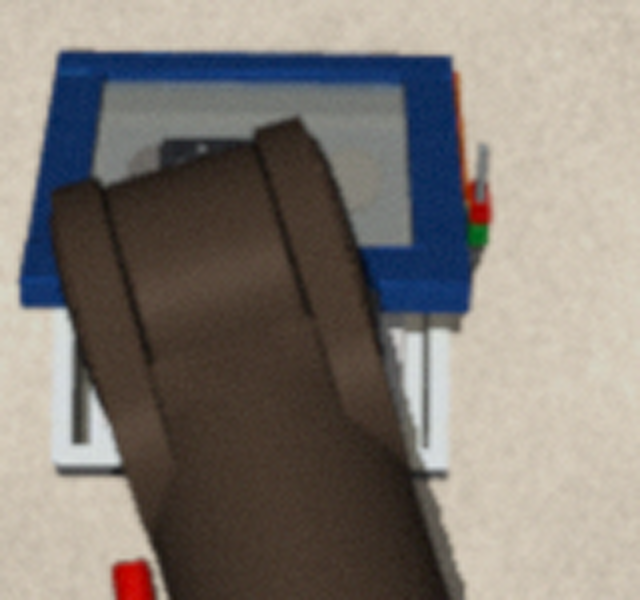

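The top-face edge corners at (20,278) and (470,283) give a hood angle of about 0.85, with the pointer at the red mark; the TCP height agrees. Now easing back down to about 0.63.

Emit:
arm_command(
  deltas=[0,0,0,-0.0065,0,-0.0055,10,0,0,0,-0.013,0,-0.011,10,0,0,0,-0.019,0,-0.0165,10,0,0,0,-0.0245,0,-0.022,10,0,0,0,-0.03,0,-0.028,10,0,0,0,-0.035,0,-0.0335,10,0,0,0,-0.041,0,-0.04,10,0,0,0,-0.0455,0,-0.0455,10,0,0,0,-0.0462,0,-0.0464,10,0,0,0,-0.0462,0,-0.0464,10,0,0,0,-0.0462,0,-0.0464,10,0,0,0,-0.0462,0,-0.0464,10,0,0,0,-0.0462,0,-0.0464,10],
)

```text
clock: 10.5
position: [0.539, 0.0228, 0.2639]
ee_rot: [2.221, 2.221, 0.002]
force: [6.0, -1.9, -4.3]
width: 0.164
gripper_force: 20.0
```

```bash
python3 - <<'E'
from h import *
im=optics.get_image("top")
cv2.imwrite("pics/t4.png",cv2.resize(im[160:320,240:480],None,fx=3.3,fy=3.3,interpolation=cv2.INTER_CUBIC))
s=sensors.observe();print({k:s[k] for k in("clock","position","dq","force","ft_torque","width","gripper_force")})
c=optics.calibration("top")
for a in(.55,.6,.65,.7):
  r,h=.24,.02
  print(a,((proj(c,[[.7665-r*np.cos(a)+h*np.sin(a),.021+k*.12,.085+r*np.sin(a)+h*np.cos(a)] for k in(1,-1)])-[240,160])*3.3).round(1))
E
```

```text
{'clock': 10.55, 'position': array([0.53902004, 0.02277247, 0.26387083]), 'dq': array([ 6.65235438e-04,  7.99168061e-06,  1.43940090e-03,  3.69696925e-04,
       -5.01680280e-04,  1.77199115e-04,  1.19169068e-04]), 'force': array([ 6.12402377, -1.06102224, -4.12503636]), 'ft_torque': array([-0.25483113, -1.34256883, -0.01947213]), 'width': 0.1642051989169247, 'gripper_force': 20.001836121082306}
0.55 [[ 19.  278.4]
 [381.4 282.4]]
0.6 [[ 17.5 266.5]
 [382.5 270.5]]
0.65 [[ 16.2 253.7]
 [383.5 257.7]]
0.7 [[ 14.9 240.1]
 [384.6 244.1]]
```

View pics/t4.png

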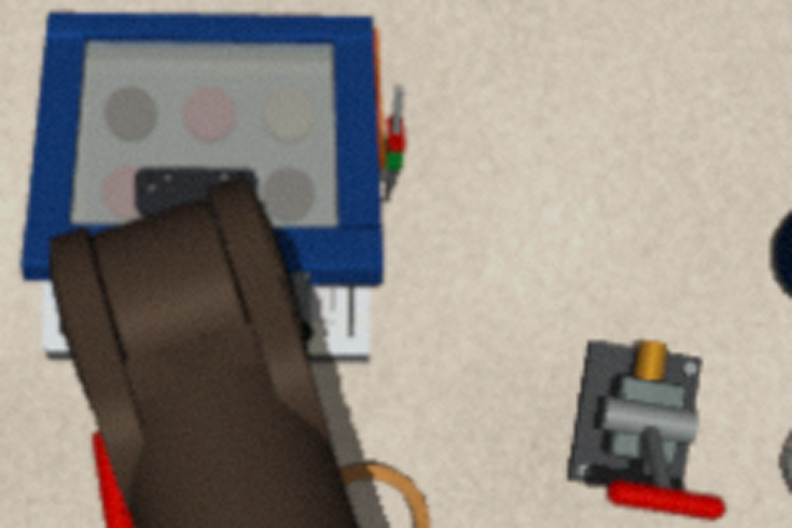

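The edge corners at rows 258–262 give a hood angle of about 0.63, the TCP height gives 0.64, and the pointer is at the green band. Everything is still, the lever is at rest and the hood is held, so I'm handing in.

```bash
python3 -c "
from cell import arm
print(arm.sign_off())"
```

```text
the job is handed in; nothing more can be done
None
```

I swung the vent lever to its stop and let it return to rest, raised the hood past balance to about 0.85 rad, and handed in with it held still at about 0.63 rad in the green band; sign-off returned no verdict.

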